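Rock the locating block out of the inlay jig

TASK

The tall wooden locating block sits tight in the socket of the inlay jig and has to come out. Press the jig's spring plunger down to its stop so that it cracks the block loose; then grip the block by its stem and, while its foot is still in the socket, rock it, its top a good centimetre first towards the plunger and then as far away from it, until it frees. Finish while still holding the block upright in the gripper, about a finger's width clear above its socket (do not put it down or let go), and leave everything else on the bench where it is.

Things in the scene. Friction and masses are not known exactly. Their poses are not given: they have to be found in the camera images.
- jig: Jig, screwed to the bench: a plywood board 120 (x) x 300 (y) x 12 mm. Origin: centre of the board's underside, z up. In its frame the block's socket stands at (0, -60 mm) and the plunger at (0, +70 mm). The block is to be rocked about the jig's x axis, leaning along the jig's y.
- socket_rim (a point): Centre of the mouth of the socket, a dark hardwood frame 67 (x) x 104 (y) mm whose rim is 36 mm above the bench. Axes as the jig's; the plunger lies towards +y.
- socket_floor (a point): Centre of the socket's floor, 12 mm above the bench. The block has 1.5 mm play on each x side; at +y and -y two cork cheeks on springs clamp it (about 20 N each, 6 mm give, from 2 mm above the floor to 2 mm below the rim) and hold it by friction at any height: 20 to 30 N against a straight pull.
- housing_top (a point): Centre of the top of the plunger's fixed aluminium housing, 40 mm wide, 52 mm above the bench.
- plunger_top (a point): Centre of the top of the plunger's round black head (34 mm wide, 10 mm thick), 76 mm above the bench when up. It moves with the head.
- plunger (a joint): Plunger travel in m: 0 up, 0.012 down at its stop. It springs back (3 N at the top, 7 N at the stop, up to 20 N with what the block resists). By a hidden lever it drives a pin up under the block: full travel lifts the block by about 4.8 mm, and it stays there or nearly so, held by the cheeks.
- block: The locating block, beech, 160 g or so: foot 36 (x) x 50 (y) x 32 mm, on it a square stem 28 x 28 mm, 105 mm high over all. Origin: centre of its underside, z up along the stem. At the start it stands fully down on the socket floor (underside 12 mm above the bench, stem's top 117 mm), its axes along the jig's.
- block_top (a point): Centre of the top of the block's stem, 105 mm above its underside.
- spare: A spare block with the same foot but only 60 mm high, loose on the bench near the jig: leave it.
- cup: White cup, 72 mm wide, 70 mm high; leave it. Origin: centre of its underside.
- jar: Amber glass jar with black lid, 60 mm wide, 75 mm high; leave it. Origin: centre of its underside.
- brush: Brush lying on the bench; leave it.
- inlay_box: Black lacquer box with shell inlay, 90 x 120 x 55 mm; leave it. Origin: centre of its underside.
- tape: Roll of paper tape lying flat, 76 mm wide, 20 mm high; leave it.
- sandblock: Cork sanding block 70 x 45 x 30 mm; leave it. Origin: centre of its underside.
Mind the look-alikes: they are no part of the job. What is shaped like the block but blue or red is not meant.

How it is judged:
By the outcome, as a careful person would: the job done as asked, in the order asked, and still so for the second after the job is handed in, while the arm keeps its last pose, push and grip.
It also fails if it takes over 54 s, if anything falls off the work surface, if the arm or the gripper's body presses on something with over 40 N, if the wrist force passes 120 N, or if a joint passes its speed limit or range.

ROBOT

A 6-joint arm with a two-finger parallel gripper is mounted at the origin on the work surface. World frame = base frame: x ahead of the robot, y to its left, z up, the work surface at z = 0. Lengths are in m, angles in rad, forces in N, time in s.
With the tool pointing down it reaches from about 0.35 to 0.975 m from the base axis. Payload 4.9 kg.
Tool frame: the origin (TCP) lies midway between the tips of the shut fingers; the grasp point (between the pads) lies 19 mm behind it; z points along the fingers, y is the line along which they close (so a half turn about z gives the same grasp; the last joint's range is limited). The gripper opens to 85 mm and grips with 20 to 120 N. Pads are 22 mm wide; open, the fingers measure 114 mm over their backs; the gripper's body (76 mm by 85 mm) begins 54 mm behind the grasp point. The pads swing forward as they close: fully open they stand 13 mm farther back than shut.
Start: joints at [-1.379, 0.053, 1.613, -0, 1.476, -0.119], TCP at [0.191, -0.595, 0.231] pointing down, gripper open.
Joint ranges: [-3.01, 3.01], [-1.01, 2.22], [0.06, 2.58], [-1.02, 4.17], [0.09, 2.62], [-3.14, 3.14]. Speed limits (rad/s): [2.57, 2.57, 3.14, 3.14, 3.14, 3.14].

INTERFACE

Orientations are given as a unit quaternion [w, x, y, z].
In Python, from plant import * gives the robot as it stands.
- The arm moves only by the tool jog_arm, never from a script. Its argument "targets" is a list of rows, each a list of 3 entries, a list of its own where there are three numbers: the shift along the tool's x, y, z in units of 25 mm (1.0 is 25 mm), then the turn, a rotation vector about the tool's x, y, z in units of 8 degrees (1.0 is 8 degrees), then the opening in per cent of the stroke, from 0 (shut) to 100 (fully open). A call has 1 to 8 rows; each row is the pose to reach, as a shift and turn from the pose commanded when the call began, along the tool's axes at that moment; what a row does not reach only later rows make up. A row lasts 1/8 s, in which the tool goes at most 62.5 mm and 10.7 degrees, less where a joint would pass 70% of its speed; a pose out of reach is approached as far as the arm can. A call with a gripper value outside its range is refused whole. The fingers move at their own pace and stop on an object; the grip force is fixed at half the most. Time passes only in rows, so rows that repeat a pose let the fingers close. It gives the time, the measured TCP pose, the force, the opening and the grip force at its end, in the units of the state.
- state(): the state, without advancing time (a new reading comes with each control period).
- grab_frame(name): name is "side" or "top"; returns (picture, depth): 480x640x3 uint8, red, green, blue; 480x640 float32, m along the optical axis (not along the pixel's ray), 0 where there is no reading.
- camera_params(name): a dict with "fovy" (degrees; the focal length in pixels is half the picture's height over the tangent of half this angle, whatever the lens; pixels are square), "cx", "cy" (the principal point, pixels), "rvec" (rotation vector, rad) and "tvec" (3), from world to camera coordinates, as OpenCV has them. Camera axes: x right, y down, z forward; pixel columns grow to the right and rows downward; lengths in m; the calibration is good to about 2 mm. A picture is of the moment at which its call begins. camera_params takes no time and is no camera call.
- job_done(): hands the job in; it is judged then, once.
The state is a dict: "time": time; "joint_pos": joint angles; "joint_vel": joint speeds; "joint_efforts": joint torques, N m; "tool_pos": TCP position; "tool_rot": TCP orientation; "contact_force": force on the tool from outside, world axes, zero at the start; "ft_torque": the same for the moment, N m; "gripper_width": opening from 0.0 (shut) to 1.0 (fully open); "grasp_force": force on a finger pad.
Only numpy, scipy, OpenCV 4.12 (cv2) and the standard library are available. Lean on these libraries where they do the work, as an engineer would, in place of code of your own. Each camera call takes 0.05 s, during which the arm holds its last target. There are 200 camera calls.

## Working session

There is one attempt and no reset: what is moved stays moved. The work goes in short steps, Python scripts to look and compute and a tool call to move; the robot and the scene stay as the last step left them, time stands still between calls to the robot, and variables do not carry over. Pictures are saved under pics/ and viewed, at most 10 in all, crops included, and the job is handed in when it is done.

Besides the shell and the picture viewer there is one more tool, called after "Emit:" as name([rows], argument=value, ...), one row to a line, values as JSON. jog_arm: Moves the arm, as the interface text tells. Its arguments: {"type":"object","properties":{"targets":{"type":"array"}},"required":["targets"]}

```bash
mkdir -p pics; ls
cat > h.py <<'E'
from plant import *
import numpy as np, cv2
from scipy.spatial.transform import Rotation as R
def cam(n):
    p=camera_params(n); f=240/np.tan(np.radians(p["fovy"])/2)
    return p,f,R.from_rotvec(np.ravel(p["rvec"])).as_matrix(),np.ravel(p["tvec"])
def unproj(n,u,v,d):
    p,f,M,t=cam(n); return M.T@(np.array([(u-p["cx"])/f*d,(v-p["cy"])/f*d,d])-t)
def ray(n,u,v):
    p,f,M,t=cam(n); return -M.T@t, M.T@np.array([(u-p["cx"])/f,(v-p["cy"])/f,1])
def atz(n,u,v,z):
    o,d=ray(n,u,v); return o+d*(z-o[2])/d[2]
def proj(n,P):
    p,f,M,t=cam(n); c=M@np.array(P)+t; return f*c[0]/c[2]+p["cx"],f*c[1]/c[2]+p["cy"]
def tri(a,b):
    A=np.zeros((3,3));B=np.zeros(3)
    for n,u,v in(a,b):
        o,d=ray(n,u,v);d/=np.linalg.norm(d);Q=np.eye(3)-np.outer(d,d);A+=Q;B+=Q@o
    return np.linalg.solve(A,B)
E
python3 - <<'E'
from h import *
for n in("side","top"):
    im,d=grab_frame(n); cv2.imwrite(f"pics/{n}0.png",im[:,:,::-1]); np.save(f"{n}0.npy",d); p=camera_params(n); print(n,p)
    print(-cam(n)[2].T@cam(n)[3])
print(state())
E
```

```text
pics
side {'fovy': 50.18687562115757, 'cx': 322.41082351437814, 'cy': 236.98959247120462, 'rvec': array([ 0.18032642, -2.74617135,  1.42794372]), 'tvec': array([0.53057116, 0.10476638, 1.04173426])}
[0.44163636 0.85209996 0.67570334]
top {'fovy': 47.89900550894932, 'cx': 319.09110551234755, 'cy': 237.66638523717293, 'rvec': array([ 2.17802527, -2.1530252 ,  0.12163659]), 'tvec': array([-0.00951495,  0.51240357,  1.12196637])}
[ 0.38585336 -0.00212057  1.17156697]
{'time': 0.1, 'joint_pos': array([-1.37901290e+00,  5.32870735e-02,  1.61414014e+00, -2.06793674e-05,
        1.47600054e+00, -1.19002443e-01]), 'joint_vel': array([ 0.0005841 , -0.00015023, -0.00336961, -0.00064211,  0.00111839,
       -0.00167794]), 'joint_efforts': array([-1.56108131e-04, -3.94908679e+01, -3.71361530e+01, -1.98456728e-04,
        3.92823436e-03, -1.22579101e-05]), 'tool_pos': array([ 0.19101583, -0.59450981,  0.23019818]), 'tool_rot': array([-9.16569833e-04,  9.87950225e-01,  1.54769221e-01, -4.36683340e-05]), 'contact_force': array([-0.60650281,  0.18907498,  0.91422787]), 'ft_torque': array([-0.01888107, -0.00201013, -0.00351718]), 'grasp_force': 0.0, 'gripper_width': 0.9993440034187334}
```

View pics/side0.png

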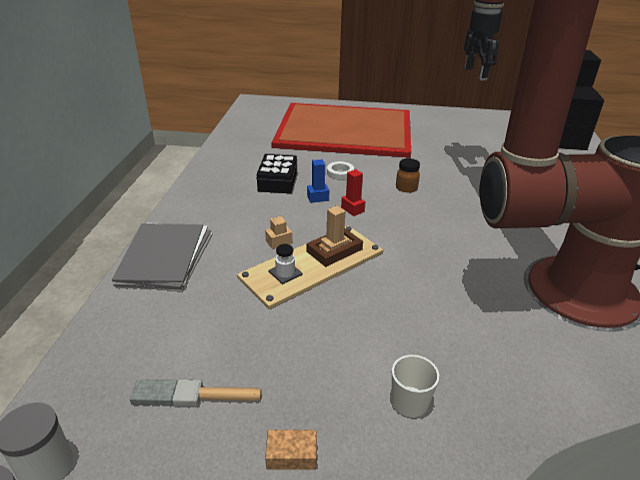

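View pics/top0.png

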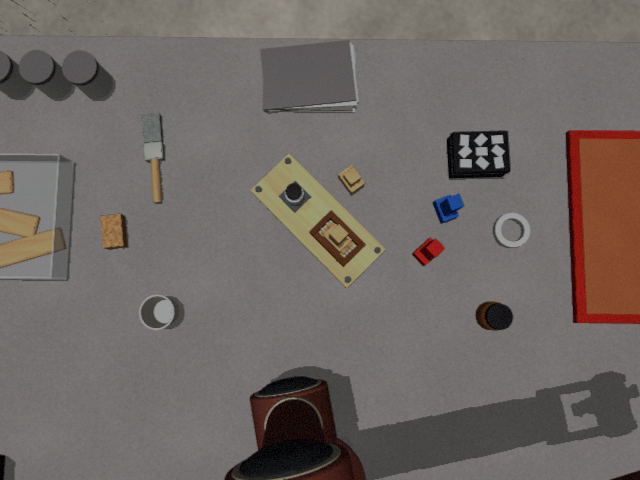

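The side view shows the jig at about (310,265), the plunger head at (285,251), the block's stem top at (336,210) and the spare at (279,232). In the top view the plunger is at (293,192), the block at (338,235) and the spare at (351,179). The blue and red decoys stand off to the right.

Run:
```python
import cv2
a=cv2.imread("pics/side0.png")[195:309,234:386]; b=cv2.imread("pics/top0.png")[145:293,245:393]
cv2.imwrite("pics/sidec.png",cv2.resize(a,None,fx=5,fy=5,interpolation=cv2.INTER_CUBIC))
cv2.imwrite("pics/topc.png",cv2.resize(b,None,fx=4,fy=4,interpolation=cv2.INTER_CUBIC))
```

```text
(no output)
```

View pics/sidec.png

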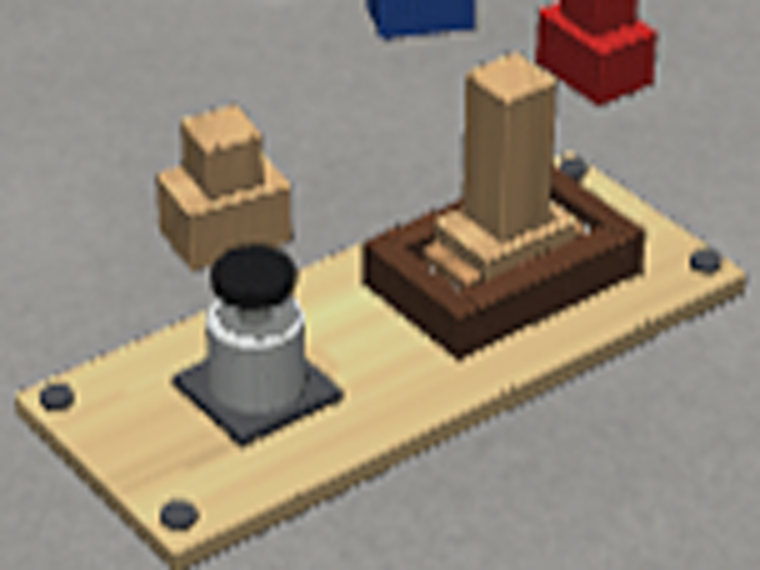

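View pics/topc.png

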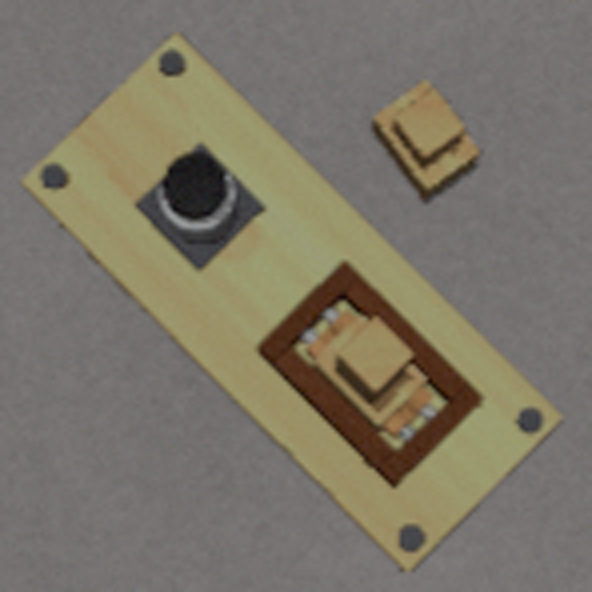

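The side crop shows the stem top at crop (511,79), the plunger head top at (254,268) and the board corners at (17,402), (175,568) and (745,278). In the top crop the stem top is at (375,354), the head at (194,185), and the board corners at (178,35), (24,180), (563,418) and (408,570). The rim corners there are (346,263), (260,350), (396,486) and (481,400).

Run:
```python
from h import *
T=lambda c:("top",245+(c[0]+.5)/4-.5,145+(c[1]+.5)/4-.5)
S=lambda c:("side",234+(c[0]+.5)/5-.5,195+(c[1]+.5)/5-.5)
np.set_printoptions(precision=4,suppress=True)
for n,t,s in(("stem",(375,354),(511,79)),("head",(194,185),(254,268)),("c1",(178,35),(17,402)),("c2",(24,180),(175,568)),("c3",(408,570),(745,278))):
    print(n,tri(T(t),S(s)))
B=[atz(*T(c),.012) for c in((178,35),(24,180),(408,570),(563,418))]
Rm=[atz(*T(c),.036) for c in((346,263),(260,350),(396,486),(481,400))]
c=np.mean(B,0); y=(B[0]+B[1]-B[2]-B[3])[:2]; yaw=np.arctan2(-y[0],y[1]);print("board",c,np.linalg.norm(y)/2,"yaw",np.degrees(yaw))
print("rim",np.mean(Rm,0)); y=(Rm[0]+Rm[1]-Rm[2]-Rm[3])[:2];print(np.degrees(np.arctan2(-y[0],y[1])),np.linalg.norm(y)/2)
yh=np.array([-np.sin(yaw),np.cos(yaw)]);print("from board: socket",c[:2]-.06*yh,"plunger",c[:2]+.07*yh)
print("stem z.117",atz(*T((375,354)),.117),atz(*S((511,79)),.117),"head z.076",atz(*T((194,185)),.076),atz(*S((254,268)),.076))
B2=[atz(*S(c),.012) for c in((17,402),(175,568),(745,278))];print("side board centre",(B2[0]+B2[2])/2, "yaw", np.degrees(np.arctan2(-(B2[1]-B2[2])[0],(B2[1]-B2[2])[1])))
for n,cc,z in(("top",(427,130),.06),):print("spare",atz(*T(cc),z))
q=state()["tool_rot"];print(R.from_quat(np.roll(q,-1)).as_matrix())
```

```text
stem [ 0.5132 -0.0414  0.1134]
head [0.6046 0.0512 0.0743]
c1 [0.7022 0.0648 0.0057]
c2 [0.6198 0.1481 0.0017]
c3 [ 0.409  -0.064   0.0059]
board [0.5544 0.0002 0.012 ] 0.2968295374693186 yaw -44.756173726441475
rim [ 0.5109 -0.0421  0.036 ]
-44.82705758251389 0.1017762796983557
from board: socket [ 0.5121 -0.0424] plunger [0.6036 0.0499]
stem z.117 [ 0.5121 -0.0413  0.117 ] [ 0.5134 -0.0358  0.117 ] head z.076 [0.6035 0.051  0.076 ] [0.6048 0.0532 0.076 ]
side board centre [0.555  0.0081 0.012 ] yaw -44.02644381078577
spare [ 0.6374 -0.0698  0.06  ]
[[ 0.9521  0.3058 -0.0004]
 [ 0.3058 -0.9521  0.0018]
 [ 0.0002 -0.0018 -1.    ]]
```

Emit:
jog_arm([
  [[2.3,-1.9,0],[0,0,-1.3],0],
  [[4.6,-3.8,0],[0,0,-2.6],0],
  [[6.9,-5.7,0],[0,0,-3.9],0],
  [[9.2,-7.6,0],[0,0,-5.2],0],
  [[11.5,-9.5,0],[0,0,-6.5],0],
  [[13.8,-11.4,0],[0,0,-7.8],0],
  [[16.1,-13.3,0],[0,0,-9.1],0],
  [[16.1,-13.3,0],[0,0,-9.1],0],
])

```text
time: 1.1
tool_pos: [0.4613, -0.172, 0.231]
tool_rot: [0.0, 0.703, 0.711, -0.0]
contact_force: [0.5, -0.9, -0.5]
gripper_width: 0.002
grasp_force: 0.0
```

```bash
cat >> h.py <<'E'
np.set_printoptions(precision=3,suppress=True)
YAW=-44.8
def goal(p,lean=0):
    """tool y = jig y, tool down; returns shift/turn units from measured pose"""
    s=state(); M=R.from_quat(np.roll(s["tool_rot"],-1)).as_matrix()
    a=np.radians(YAW); jx=np.array([np.cos(a),np.sin(a),0]); jy=np.array([-np.sin(a),np.cos(a),0])
    G=np.column_stack([-jx,jy,[0,0,-1]])
    G=R.from_rotvec(jx*np.radians(lean)).as_matrix()@G
    print("pos",s["tool_pos"],"F",s["contact_force"],"t",s["time"],"w",s["gripper_width"],"gf",s["grasp_force"])
    print("shift",M.T@(np.array(p)-s["tool_pos"])/.025,"turn",R.from_matrix(M.T@G).as_rotvec(degrees=True)/8)
E
python3 -c "
from h import *
goal([.604,.0505,.2])"
```

```text
pos [ 0.461 -0.172  0.231] F [ 0.514 -0.931 -0.482] t 1.1 w 0.0017389534291986706 gf 0.0
shift [8.833 5.809 1.241] turn [ 0.     0.001 -5.568]
```

Emit:
jog_arm([
  [[2,1.3,0],[0,0,-1.3],0],
  [[4,2.6,0],[0,0,-2.6],0],
  [[6,3.9,0],[0,0,-3.9],0],
  [[8.83,5.81,0],[0,0,-5.57],0],
  [[8.83,5.81,0],[0,0,-5.57],0],
  [[8.83,5.81,2],[0,0,-5.57],0],
  [[8.83,5.81,4],[0,0,-5.57],0],
  [[8.83,5.81,5.0],[0,0,-5.57],0],
])

```text
time: 2.1
tool_pos: [0.6011, 0.0478, 0.1021]
tool_rot: [-0.003, 0.382, 0.924, -0.001]
contact_force: [-0.0, 0.0, 0.2]
gripper_width: -0.003
grasp_force: 0.0
```

Run:
```python
from h import *
goal([.604,.0505,.064])
out=[]
for n in("side","top"):
    im,d=grab_frame(n); u,v=map(int,proj(n,[.604,.0505,.08])); out.append(cv2.resize(im[v-50:v+50,u-40:u+40,::-1],None,fx=5,fy=5,interpolation=cv2.INTER_CUBIC)); print(n,u,v)
cv2.imwrite("pics/press.png",np.hstack(out))
```

```text
pos [0.601 0.048 0.102] F [-0.042  0.024  0.221] t 2.1 w -0.0026855797055548966 gf 0.0
shift [-0.013  0.167  1.523] turn [-0.032 -0.031 -0.013]
side 285 245
top 293 190
```

View pics/press.png

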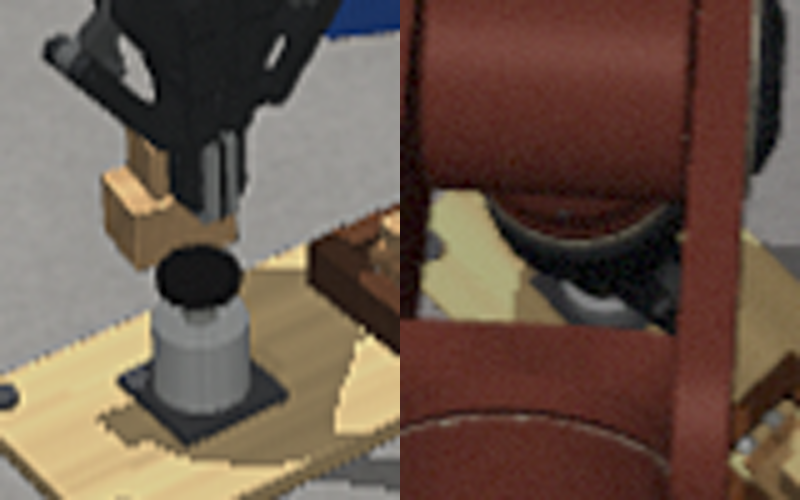

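The left half (side view) shows the shut fingertips at crop (220,212), just above the black head at (198,265) and slightly to its right. They still land within the head's radius after a small shift along tool y. In the right half (top view) the arm hides the head.

Emit:
jog_arm([
  [[0,0.25,0.5],[0,0,0],0],
  [[0,0.25,1.0],[0,0,0],0],
  [[0,0.25,1.2],[0,0,0],0],
  [[0,0.25,1.4],[0,0,0],0],
  [[0,0.25,1.4],[0,0,0],0],
  [[0,0.25,1.4],[0,0,0],0],
])

```text
time: 2.95
tool_pos: [0.6082, 0.0528, 0.0737]
tool_rot: [-0.0, 0.381, 0.924, -0.0]
contact_force: [-6.5, -0.1, 10.0]
gripper_width: 0.0
grasp_force: 5.0
```

Emit:
jog_arm([
  [[0,-0.1,0.15],[0,0,0],0],
  [[0,-0.1,0.3],[0,0,0],0],
  [[0,-0.1,0.4],[0,0,0],0],
  [[0,-0.1,0.4],[0,0,0],0],
])

```text
time: 3.45
tool_pos: [0.6082, 0.0526, 0.0658]
tool_rot: [0.001, 0.381, 0.924, 0.002]
contact_force: [-6.3, 6.0, 15.2]
gripper_width: 0.002
grasp_force: 7.8
```

Emit:
jog_arm([
  [[0,0,0.1],[0,0,0],0],
  [[0,0,0.2],[0,0,0],0],
  [[0,0,0.2],[0,0,0],0],
  [[0,0,0.2],[0,0,0],0],
])

```text
time: 3.95
tool_pos: [0.6084, 0.0526, 0.0638]
tool_rot: [0.001, 0.381, 0.924, 0.002]
contact_force: [-14.1, 5.0, 30.4]
gripper_width: 0.003
grasp_force: 15.0
```

Emit:
jog_arm([
  [[0,0,0.05],[0,0,0],0],
  [[0,0,0.05],[0,0,0],0],
])

```text
time: 4.2
tool_pos: [0.6085, 0.0527, 0.0637]
tool_rot: [0.001, 0.381, 0.925, 0.002]
contact_force: [-16.8, 5.3, 36.1]
gripper_width: 0.003
grasp_force: 17.8
```

Emit:
jog_arm([
  [[0,0,-1],[0,0,0],0],
  [[0,0,-3],[0,0,0],0],
  [[0,0,-5.5],[0,0,0],100],
  [[0,-2,-5.5],[0,0,0],100],
  [[0,-4,-5.5],[0,0,0],100],
  [[0,-5.3,-5.5],[0,0,0],100],
  [[0,-5.3,-5.5],[0,0,0],100],
  [[0,-5.3,-5.5],[0,0,0],100],
])

```text
time: 5.2
tool_pos: [0.5134, -0.0428, 0.193]
tool_rot: [0.001, 0.381, 0.924, 0.0]
contact_force: [0.2, -0.9, 0.0]
gripper_width: 1.003
grasp_force: 0.0
```

Run:
```python
from h import *
goal([.512,-.0415,.085])
im,d=grab_frame("side"); u,v=map(int,proj("side",[.512,-.0415,.11])); print(u-55,v-60,proj("side",[.512,-.0415,.117]),proj("side",state()["tool_pos"]))
cv2.imwrite("pics/over.png",cv2.resize(im[v-60:v+60,u-55:u+55,::-1],None,fx=5,fy=5,interpolation=cv2.INTER_CUBIC))
```

```text
pos [ 0.513 -0.043  0.193] F [ 0.198 -0.851  0.035] t 5.2 w 1.003265535074084 gf 0.0
shift [ 0.082 -0.006  4.322] turn [ 0.007  0.006 -0.005]
281 151 (np.float64(336.7671053109741), np.float64(208.99529128190227)) (np.float64(337.33179367265404), np.float64(175.98660237730007))
```

View pics/over.png

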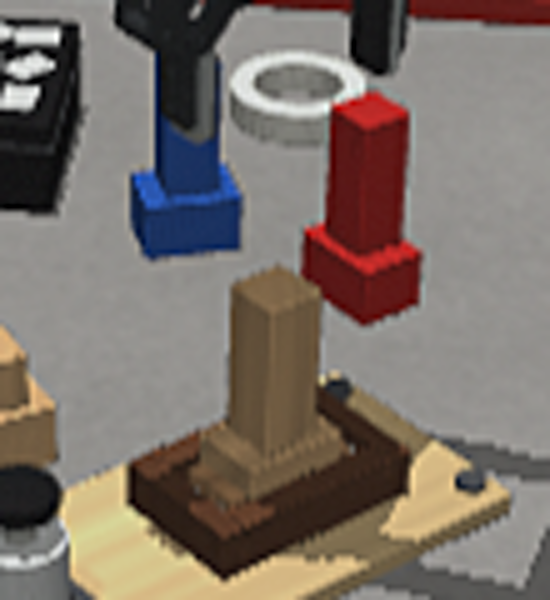

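The stem's top is now at crop (276,289), about 2 px higher than before, so the pin has lifted the block. The open fingers at (190,135) and (375,70) straddle it centrally, and the neighbours stand clear.

Emit:
jog_arm([
  [[0.05,0,1.5],[0,0,0],100],
  [[0.05,0,3],[0,0,0],100],
  [[0.05,0,4.2],[0,0,0],100],
  [[0.05,0,5.1],[0,0,0],100],
  [[0.05,0,5.1],[0,0,0],100],
  [[0.05,0,5.1],[0,0,0],100],
])

```text
time: 6.0
tool_pos: [0.5131, -0.0419, 0.066]
tool_rot: [0.001, 0.381, 0.925, 0.0]
contact_force: [-0.1, 0.8, 0.3]
gripper_width: 0.999
grasp_force: 0.0
```

Emit:
jog_arm([
  [[0,0,0],[0,0,0],50],
  [[0,0,0],[0,0,0],40],
  [[0,0,0],[0,0,0],20],
  [[0,0,0],[0,0,0],0],
  [[0,0,0],[0,0,0],0],
  [[0,0,0],[0,0,0],0],
  [[0,0,0],[0,0,0],0],
  [[0,0,0],[0,0,0],0],
])

```text
time: 7.0
tool_pos: [0.5125, -0.0421, 0.0657]
tool_rot: [0.0, 0.381, 0.924, 0.0]
contact_force: [0.2, 1.7, 5.1]
gripper_width: 0.322
grasp_force: 60.4
```

Run:
```python
from h import *
goal([.512,-.0415,.065]); print(state()["ft_torque"])
```

```text
pos [ 0.513 -0.042  0.066] F [0.165 1.742 5.148] t 7.0 w 0.32157851231498397 gf 60.38374364376068
shift [0.031 0.002 0.027] turn [ 0.006  0.005 -0.004]
[0.351 0.027 0.031]
```

Emit:
jog_arm([
  [[0,0.06,0],[0.28,0,0],0],
  [[0,0.12,0],[0.55,0,0],0],
  [[0,0.19,0],[0.85,0,0],0],
  [[0,0.25,0],[1.15,0,0],0],
  [[0,0.25,0],[1.15,0,0],0],
  [[0,0.25,0],[1.15,0,0],0],
  [[0,0.25,0],[1.15,0,0],0],
])

```text
time: 7.88
tool_pos: [0.5166, -0.0378, 0.0656]
tool_rot: [-0.03, 0.38, 0.921, -0.074]
contact_force: [0.4, 1.4, 5.6]
gripper_width: 0.32
grasp_force: 60.5
```

Run:
```python
from h import *
goal([.5125,-.0421,.0657]); print(state()["ft_torque"])
im,d=grab_frame("side"); u,v=map(int,proj("side",[.512,-.0415,.07])); 
cv2.imwrite("pics/lean.png",cv2.resize(im[v-50:v+50,u-50:u+50,::-1],None,fx=5,fy=5,interpolation=cv2.INTER_CUBIC))
```

```text
pos [ 0.517 -0.038  0.066] F [0.381 1.427 5.555] t 7.875 w 0.319506735977013 gf 60.478121638298035
shift [-0.005 -0.236  0.035] turn [-1.149  0.003 -0.004]
[ 0.52  -0.356  0.038]
```

View pics/lean.png

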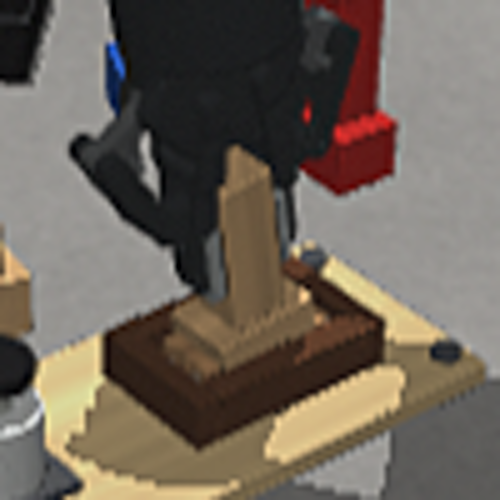

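The block leans towards the plunger (lower left), its foot is still in the socket, and the jaws hold the stem squarely. The measured lean is 9.2°, which puts the top about 15 mm over. Next I rock it the other way.

Emit:
jog_arm([
  [[0,-0.08,0.013],[-0.38,0,0],0],
  [[0,-0.165,0.026],[-0.77,0,0],0],
  [[0,-0.247,0.04],[-1.15,0,0],0],
  [[0,-0.33,0.053],[-1.53,0,0],0],
  [[0,-0.41,0.067],[-1.92,0,0],0],
  [[0,-0.494,0.08],[-2.3,0,0],0],
  [[0,-0.494,0.08],[-2.3,0,0],0],
  [[0,-0.494,0.08],[-2.3,0,0],0],
])

```text
time: 8.93
tool_pos: [0.5075, -0.0466, 0.0653]
tool_rot: [0.031, 0.38, 0.921, 0.074]
contact_force: [0.7, 2.5, 5.6]
gripper_width: 0.317
grasp_force: 60.4
```

Run:
```python
from h import *
goal([.5125,-.0421,.0657]); print(state()["ft_torque"])
```

```text
pos [ 0.507 -0.047  0.065] F [0.715 2.509 5.561] t 8.925 w 0.3174307388370136 gf 60.44644117355347
shift [-0.016  0.267  0.028] turn [ 1.15  -0.001 -0.005]
[ 0.385 -0.163  0.019]
```

Emit:
jog_arm([
  [[0,0.08,0.013],[0.38,0,0],0],
  [[0,0.165,0.026],[0.77,0,0],0],
  [[0,0.26,0.042],[1.15,0,0],0],
  [[0,0.26,0.042],[1.15,0,0],0],
  [[0,0.26,0.042],[1.15,0,0],0],
])

```text
time: 9.55
tool_pos: [0.5116, -0.042, 0.0639]
tool_rot: [-0.0, 0.381, 0.925, -0.0]
contact_force: [4.4, -0.5, -6.3]
gripper_width: 0.322
grasp_force: 59.6
```

Emit:
jog_arm([
  [[0,0,-0.2],[0,0,0],0],
  [[0,0,-0.45],[0,0,0],0],
  [[0,0,-0.7],[0,0,0],0],
  [[0,0,-0.95],[0,0,0],0],
  [[0,0,-1.2],[0,0,0],0],
  [[0,0,-1.45],[0,0,0],0],
  [[0,0,-1.45],[0,0,0],0],
  [[0,0,-1.45],[0,0,0],0],
])

```text
time: 10.55
tool_pos: [0.5123, -0.042, 0.1018]
tool_rot: [0.0, 0.381, 0.924, -0.0]
contact_force: [-0.3, 0.1, -2.1]
gripper_width: 0.319
grasp_force: 65.8
```

Run:
```python
from h import *
goal([.5125,-.0421,.102]); print(state()["ft_torque"])
im,d=grab_frame("side"); u,v=map(int,proj("side",[.512,-.0415,.07])); print(u-50,v-50,[proj("side",[.5125,-.0421,z]) for z in(.05,.055,.07)])
cv2.imwrite("pics/up.png",cv2.resize(im[v-50:v+50,u-50:u+50,::-1],None,fx=6,fy=6,interpolation=cv2.INTER_CUBIC))
```

```text
pos [ 0.512 -0.042  0.102] F [-0.348  0.112 -2.064] t 10.55 w 0.31895044603506595 gf 65.75089573860168
shift [-0.011  0.003 -0.007] turn [ 0.001  0.003 -0.004]
[-0.037 -0.013 -0.006]
286 177 [(np.float64(335.517243316155), np.float64(235.50321113011546)), (np.float64(335.59210497812086), np.float64(233.5772632196887)), (np.float64(335.81907784658125), np.float64(227.73798701000166))]
```

View pics/up.png

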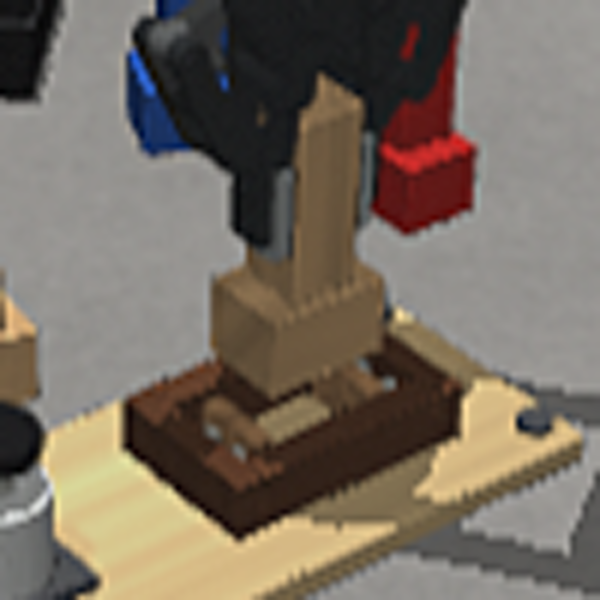

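The block hangs free and looks upright, with its foot clear above the open socket. Its nearest bottom corner is at crop (275,397), the side ones at (213,345) and (382,345), so I'll check the clearance and uprightness.

Run:
```python
from h import *
from scipy.optimize import minimize_scalar
a=np.radians(YAW); jx=np.array([np.cos(a),np.sin(a)]); jy=np.array([-np.sin(a),np.cos(a)]); c=np.array([.5123,-.042])
for n,(sx,sy,r),(cu,cv_) in(("near",(-1,1,0),(275,397)),("-x-y",(-1,-1,0),(382,345)),("+x+y",(1,1,0),(213,345)),("near top",(-1,1,.032),(278,330)),("-x-y top",(-1,-1,.032),(382,278))):
    w=c+sx*.018*jx+sy*.025*jy; q=np.array([286+(cu+.5)/6-.5,177+(cv_+.5)/6-.5])
    z=minimize_scalar(lambda z:np.sum((np.array(proj("side",[*w,z]))-q)**2),bounds=(0,.15),method="bounded")
    print(n,"underside z %.4f res %.1f px"%(z.x-r,z.fun**.5))
for n,p in(("rim near corner",(240,537)),):
    w=np.array([.512,-.042])-.0335*jx+.052*jy; print(n,proj("side",[*w,.012]),286+p[0]/6,177+p[1]/6)
```

```text
near underside z 0.0522 res 0.4 px
-x-y underside z 0.0533 res 0.8 px
+x+y underside z 0.0542 res 0.1 px
near top underside z 0.0484 res 0.3 px
-x-y top underside z 0.0497 res 1.5 px
rim near corner (np.float64(326.0822246824445), np.float64(266.4638022390306)) 326.0 266.5
```

```bash
python3 -c "
from plant import *
print(job_done())"
```

```text
the job is handed in; nothing more can be done
None
```

The job is handed in at about 11 s of the 54 s: the plunger went down to its stop, the block was rocked about 15 mm each way and came free, and the gripper holds it upright about 15 mm above the socket rim.

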